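# Hook the egg tray out from under the cooling rack and add the last egg

## Task

Take the pull hook, catch the loop of the wooden egg tray with it and draw the tray out until it is fully clear of the cooling rack; move the tray with the hook only, and keep its eggs standing in their dimples. Put the hook down on the table away from the tray's loop and not touching the tray, then take the egg off the scale and set it gently, upright, in the tray's empty dimple. Leave everything else where it is.

Things in the scene. Friction and masses are not known exactly. Their poses are not given: they have to be found in the camera images.
- rack: low open cooling rack of black steel bar on the table, fixed: 300 mm deep (its x), 260 mm wide (its y), four 16 mm corner posts, a wire shelf above whose underside is 160 mm and top 176 mm above the table; no floor of its own. Origin on the table under its centre; its open front is the edge at x = -150 mm of its own frame (own -x points out of the front, roughly to the robot's right)
- tray: wooden egg tray on the table under the rack, 0.55 kg, slides freely: 170 x 170 mm, 20 mm thick (edge strip 23 mm high), 2 x 2 round dimples 76 mm apart. Own -x side, with the pull loop, faces out of the rack's front. Origin under its centre, on the table. Fully out once its centre is 235 mm in front of the rack's centre (rack's own -x); at first it is about level with it, turned under 0.08 rad
- tray_loop (a point): middle of the opening of the tray's pull loop, 105 mm from the tray's centre along its own -x, 20 mm above the table: a flat horizontal U of 8 mm steel rod, opening 38 mm (own x) by 92 mm (own y). The crosspiece is centred 22 mm farther out, its top 24 mm and underside 16 mm above the table. At first the loop is 35 to 75 mm inside the rack's front, under the wire shelf
- hook: pull hook standing on the table on the underside of its wooden grip, its end pointing ahead along its own x; 0.16 kg. Grip: bar 110 mm long (own x) x 30 mm wide (own y) x 50 mm high. From its front an 8 mm steel shank runs along own x, centre 43 mm up (underside 39 mm), and turns down at its far end. Origin under the grip's centre, own z up
- hook_grip (a point): in the grip of the hook, 30 mm above its underside, half-way along it; its balance point is about 17 mm ahead of this
- hook_tip (a point): in the hook's down-turned end, 159 mm ahead of the grip's centre along own x and 14 mm above the level of the grip's underside; the end is 8 mm thick and reaches down to 2 mm above that level
- scale: white kitchen scale, fixed, 170 (x) x 130 mm, 40 mm high, with a square metal holder 60 x 60 x 16 mm on its plate. Origin on the table under its centre
- scale_seat (a point): middle of the holder's dimple, at the height of the holder's top, 56 mm above the table
- egg_a_center (a point): the egg on the scale, blunt end down in the holder's dimple: brown hen's egg, 60 mm long, 44 mm across at its thickest (22 to 30 mm above its lower end), 60 g; point at its centre, 30 mm above its lower end, own z along the egg. It cracks when pressed on the tray or another egg with more than 20 N, or squeezed with more than 40 N per finger
- egg_b_center (a point): a brown hen's egg standing blunt end down in a dimple of the egg tray, same shape as egg_a; point at its centre, 30 mm above its lower end. At the start the three tray eggs stand in three of the four dimples, which one is empty varies
- egg_c_center (a point): a brown hen's egg standing blunt end down in a dimple of the egg tray, same shape as egg_a; point at its centre, 30 mm above its lower end. At the start the three tray eggs stand in three of the four dimples, which one is empty varies
- egg_d_center (a point): a brown hen's egg standing blunt end down in a dimple of the egg tray, same shape as egg_a; point at its centre, 30 mm above its lower end. At the start the three tray eggs stand in three of the four dimples, which one is empty varies
- pocket0 (a point): middle of a dimple's mouth in the tray's top face, 20 mm above the tray's underside; 35 mm across, 12 mm deep (tray's own x -38, y -38 mm). A seated egg stands on the dimple's rim with its centre 21 mm above this point
- pocket1 (a point): middle of a dimple's mouth in the tray's top face, 20 mm above the tray's underside; 35 mm across, 12 mm deep (tray's own x -38, y +38 mm). A seated egg stands on the dimple's rim with its centre 21 mm above this point
- pocket2 (a point): middle of a dimple's mouth in the tray's top face, 20 mm above the tray's underside; 35 mm across, 12 mm deep (tray's own x +38, y -38 mm). A seated egg stands on the dimple's rim with its centre 21 mm above this point
- pocket3 (a point): middle of a dimple's mouth in the tray's top face, 20 mm above the tray's underside; 35 mm across, 12 mm deep (tray's own x +38, y +38 mm). A seated egg stands on the dimple's rim with its centre 21 mm above this point
- canister: bystander: metal canister, 70 mm across, 110 mm high, origin under its centre
- brush: bystander: pastry brush lying flat, about 200 mm long along own x
- scraper: bystander: dough scraper lying flat, 130 mm wide (own y), about 100 mm along own x, 17 mm high

How it is judged:
On the way, in this order (a step that is already met when the one before it is completed fails the run):
1. the hook's end is down in the tray's loop while the tray is still under the rack (x of hook_tip in the frame of tray between -0.125 and -0.083 m and y of hook_tip in the frame of tray between -0.05 and 0.05 m and z of hook_tip in the frame of tray below 0.034 m and x of tray in the frame of rack above -0.06 m), for 0.1 s.
2. the tray is drawn fully out with the hook's end still in its loop (x of hook_tip in the frame of tray between -0.125 and -0.083 m and y of hook_tip in the frame of tray between -0.05 and 0.05 m and z of hook_tip in the frame of tray below 0.034 m and x of tray in the frame of rack below -0.228 m), for 0.1 s.
At the end, for the whole second after the job is handed in: Tray centre at least 228 mm in front of the rack's centre, flat, at rest; all four eggs in its dimples (within 8 mm, centre under 47 mm above the tray's underside, within 0.25 rad of upright); hook at rest on the table, grip and tip under 45 mm, tip over 50 mm from the loop's middle, off the tray (x of tray in the frame of rack below -0.228 m and angle between tray's own z axis and vertical below 0.05 rad and linear speed of tray below 0.01 m/s and (horizontal distance between egg_a_center and pocket0 below 0.008 m or horizontal distance between egg_a_center and pocket1 below 0.008 m or horizontal distance between egg_a_center and pocket2 below 0.008 m or horizontal distance between egg_a_center and pocket3 below 0.008 m) and z of each of egg_a_center, egg_b_center, egg_c_center, egg_d_center in the frame of tray below 0.047 m and angle between each of egg_a_center, egg_b_center, egg_c_center, egg_d_center's own z axis and vertical below 0.25 rad and (horizontal distance between egg_b_center and pocket0 below 0.008 m or horizontal distance between egg_b_center and pocket1 below 0.008 m or horizontal distance between egg_b_center and pocket2 below 0.008 m or horizontal distance between egg_b_center and pocket3 below 0.008 m) and (horizontal distance between egg_c_center and pocket0 below 0.008 m or horizontal distance between egg_c_center and pocket1 below 0.008 m or horizontal distance between egg_c_center and pocket2 below 0.008 m or horizontal distance between egg_c_center and pocket3 below 0.008 m) and (horizontal distance between egg_d_center and pocket0 below 0.008 m or horizontal distance between egg_d_center and pocket1 below 0.008 m or horizontal distance between egg_d_center and pocket2 below 0.008 m or horizontal distance between egg_d_center and pocket3 below 0.008 m) and linear speed of each of egg_a, hook below 0.02 m/s and height (world z) of each of hook_grip, hook_tip below 0.045 m and horizontal distance between hook_tip and tray_loop above 0.05 m and contact force between hook and tray below 0.1 N); the robot touches nothing.
It fails at once if an egg is pressed or dropped on the tray or another egg with more than 20 N (contact force between any of egg_a, egg_b, egg_c, egg_d and tray above 20 N or contact force between egg_a and egg_b above 20 N or contact force between egg_a and egg_c above 20 N or contact force between egg_a and egg_d above 20 N).
It fails at once if an egg is squeezed with more than 80 N in all (40 N per finger) (contact force between any of egg_a, egg_b, egg_c, egg_d and the fingers above 80 N).
It fails at once if an egg in the tray falls over (angle between any of egg_b_center, egg_c_center, egg_d_center's own z axis and vertical above 0.6 rad).
It fails at once if the robot itself pushes the tray (more than 8 N) (contact force between any of the fingers, the arm and tray above 8 N).
It fails at once if a bystander is moved more than 30 mm (distance of any of canister, brush, scraper from where it was at the start of the episode above 0.03 m).
It also fails if it takes over 67 s, if anything falls off the work surface, if the arm or the gripper's body presses on something with over 40 N, if the wrist force passes 120 N, or if a joint passes its speed limit or range.

## Robot

A 6-joint arm with a two-finger parallel gripper is mounted at the origin on the work surface. World frame = base frame: x ahead of the robot, y to its left, z up, the work surface at z = 0. Lengths are in m, angles in rad, forces in N, time in s.
With the tool pointing down it reaches from about 0.3 to 0.875 m from the base axis. Payload 4.2 kg.
Tool frame: the origin (TCP) lies on the front face of the gripper's body, between the roots of the fingers; the fingertips stand 73 mm ahead of it and the grasp point (between the pads) lies 54 mm ahead of it; z points along the fingers, y is the line along which they close (so a half turn about z gives the same grasp; the last joint's range is limited). The gripper opens to 85 mm and grips with 20 to 120 N. Pads are 22 mm wide; open, the fingers measure 114 mm over their backs; the gripper's body (76 mm by 85 mm) begins 54 mm behind the grasp point. The pads swing forward as they close: fully open they stand 13 mm farther back than shut.
Start: joints at [-1.258, 0.32, 1.565, -0, 1.257, -0.02], TCP at [0.188, -0.543, 0.304] pointing down, gripper open.
Joint ranges: [-3.11, 3.11], [-0.84, 2.01], [0.21, 2.61], [-1.34, 4.49], [0.05, 2.63], [-2.56, 2.56]. Speed limits (rad/s): [2.57, 2.57, 3.14, 3.14, 3.14, 3.14].

## Interface

Orientations are given as a 3x3 rotation matrix whose columns are the frame's x, y, z axes.
In Python, from cell import * gives the robot as it stands.
- The arm moves only by the shell command python3 -m inch 'ROWS' [FORCE]. ROWS is JSON, a list that holds one entry, the list of rows, each a list of 7 numbers: the opening, from -1 (shut) to 1 (fully open), so that 0 is half open, then the shift along the tool's x, y, z in cm, then the turn, a rotation vector about the tool's x, y, z in degrees. A call has 1 to 12 rows; each row shifts and turns the commanded pose from where the row before left it, along the tool's axes as they then stand; what a row does not reach is not made up. A row lasts 1/10 s, in which the tool goes at most 50 mm and 8.59 degrees, less where a joint would pass 70% of its speed; a pose out of reach is approached as far as the arm can. A call is refused whole if a number of a shift passes 5 or a number of a turn 8.59, either way. A call with a gripper value outside its range is refused whole. The fingers move at their own pace and stop on an object; FORCE is the grip in N (left out, the last holds). Time passes only in rows, so rows that do not move let the fingers close. It gives the time, the measured TCP pose, the force, the opening and the grip force at its end, in the units of the state.
- get_state(): the state, without advancing time (a new reading comes with each control period).
- read_camera(name): name is "scene" or "top" or "wrist"; returns a dict with "img" (420x560x3 uint8, red, green, blue), "K" (3x3 intrinsics, pixels), "rvec" (rotation vector, rad) and "tvec" (3), from world to camera coordinates, as OpenCV has them; the wrist camera has in their place "hand_eye" (4x4, takes a point from camera to tool coordinates, whose origin is the TCP and whose axes are the flange's). Camera axes: x right, y down, z forward; pixel columns grow to the right and rows downward; lengths in m; the calibration is good to about 2 mm. The wrist camera is an equidistant fisheye: a pixel r from the principal point sees the ray r / f radians off the axis. A picture is of the moment at which its call begins: read the wrist's pose just before it. There is no depth.
- close_job(): hands the job in; it is judged then, once.
The state is a dict: "clock": time; "joint_pos": joint angles; "joint_vel": joint speeds; "tau": joint torques, N m; "tcp_pos": TCP position; "ee_rot": TCP orientation; "force": force on the tool from outside, world axes, zero at the start; "moment": the same for the moment, N m; "finger_gap": finger opening in m; "finger_force": force on a finger pad.
Only numpy, scipy, OpenCV 4.12 (cv2) and the standard library are available. Lean on these libraries where they do the work, as an engineer would, in place of code of your own. Each camera call takes 0.05 s, during which the arm holds its last target. There are 200 camera calls.

## Working session

There is one attempt and no reset: what is moved stays moved. The work goes in short steps, Python scripts to look and compute and a shell command to move; the robot and the scene stay as the last step left them, time stands still between calls to the robot, and variables do not carry over. Pictures are saved under pics/ and viewed, at most 10 in all, crops included, and the job is handed in when it is done.

```bash
mkdir -p pics; ls; cat > h.py <<'E'
import numpy as np,cv2
from cell import *
def snap(n,f):
    s=get_state(); c=read_camera(n); cv2.imwrite('pics/'+f+'.png',c['img'][:,:,::-1]); c['s']=s; np.save('pics/'+f+'.npy',c,allow_pickle=True); return c
def load(f): return np.load('pics/'+f+'.npy',allow_pickle=True).item()
def ray(c,u,v):
    K=c['K']
    if 'hand_eye' in c:
        x=(u-K[0,2])/K[0,0]; y=(v-K[1,2])/K[1,1]; r=np.hypot(x,y)+1e-12
        d=np.array([np.sin(r)*x/r,np.sin(r)*y/r,np.cos(r)]); R=np.array(c['s']['ee_rot']); H=c['hand_eye']
        return np.array(c['s']['tcp_pos'])+R@H[:3,3], R@H[:3,:3]@d
    R=cv2.Rodrigues(np.array(c['rvec'],float))[0]; t=np.array(c['tvec'],float).ravel()
    return -R.T@t, R.T@np.array([(u-K[0,2])/K[0,0],(v-K[1,2])/K[1,1],1])
def pt(c,u,v,z):
    o,d=ray(c,u,v); return o+d*(z-o[2])/d[2]
def proj(c,p):
    if 'hand_eye' in c:
        H=c['hand_eye'];R=np.array(c['s']['ee_rot']);q=H[:3,:3].T@(R.T@(np.array(p)-c['s']['tcp_pos'])-H[:3,3])
        th=np.arctan2(np.hypot(q[0],q[1]),q[2]);a=np.arctan2(q[1],q[0]);return np.array([c['K'][0,2]+c['K'][0,0]*th*np.cos(a),c['K'][1,2]+c['K'][1,1]*th*np.sin(a)])
    return cv2.projectPoints(np.array([p],float),np.array(c['rvec'],float),np.array(c['tvec'],float),c['K'],None)[0].ravel()
E
python3 - <<'E'
from h import *
a=snap('scene','s0');b=snap('top','t0');w=snap('wrist','w0')
for c in (a,b): print(ray(c,280,210), c['K'])
s=get_state(); print(s['tcp_pos'],s['ee_rot'],s['finger_gap'],s['clock'],w['K'],w['hand_eye'])
E
```

```text
pics
(array([1.27538134, 0.00537161, 1.12768103]), array([-0.5916106 ,  0.03586474, -0.8054371 ])) [[429.33442001   0.         279.01700335]
 [  0.         429.33442001 208.44776249]
 [  0.           0.           1.        ]]
(array([0.41032971, 0.05733263, 1.29095965]), array([ 0.06798889, -0.02164229, -0.99747919])) [[501.98649287   0.         278.74100729]
 [  0.         501.98649287 213.52531831]
 [  0.           0.           1.        ]]
[ 0.18776224 -0.54321708  0.30329849] [[ 9.45128228e-01  3.26699344e-01 -4.13256912e-04]
 [ 3.26699605e-01 -9.45127442e-01  1.21913829e-03]
 [ 7.71123299e-06 -1.28725289e-03 -9.99999171e-01]] 0.08523890600941836 0.15 [[325.1922621    0.         278.8943467 ]
 [  0.         325.1922621  206.43848974]
 [  0.           0.           1.        ]] [[-2.14168392e-04 -9.55182832e-01 -2.96016406e-01  7.61335209e-02]
 [ 9.99999260e-01 -5.59146840e-04  1.08074830e-03 -4.54368915e-04]
 [-1.19782886e-03 -2.96015955e-01  9.55182244e-01 -7.05885398e-02]
 [ 0.00000000e+00  0.00000000e+00  0.00000000e+00  1.00000000e+00]]
```

View pics/s0.png

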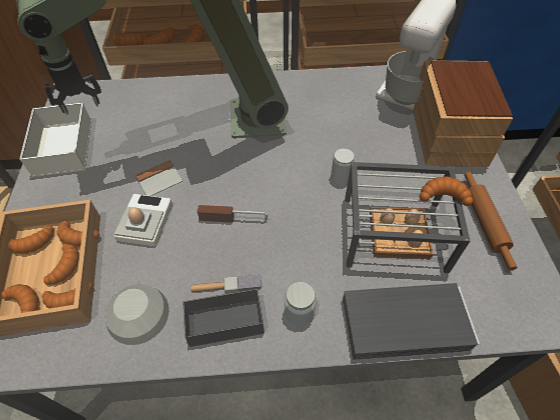

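View pics/t0.png

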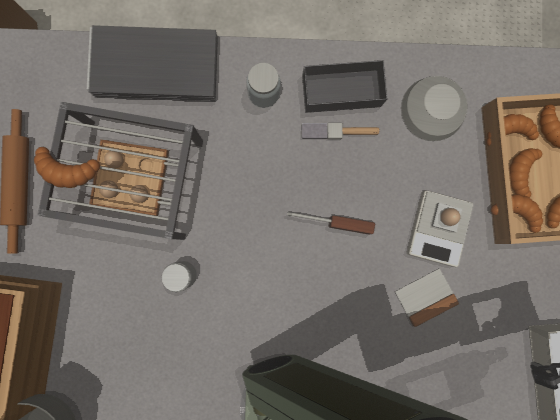

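```bash
python3 - <<'E'
import cv2,numpy as np
t=cv2.imread('pics/t0.png');s=cv2.imread('pics/s0.png')
a=cv2.resize(t[95:245,35:215],None,fx=4,fy=4,interpolation=cv2.INTER_CUBIC)
b=cv2.resize(t[200:245,280:480],None,fx=4,fy=4,interpolation=cv2.INTER_CUBIC)[:, :800]
cv2.imwrite('pics/c1.png',cv2.convertScaleAbs(a,alpha=1.4))
c=cv2.resize(s[155:285,335:480],None,fx=4.5,fy=4.5,interpolation=cv2.INTER_CUBIC)
cv2.imwrite('pics/c2.png',cv2.convertScaleAbs(c,alpha=1.4))
hsv=cv2.cvtColor(t,cv2.COLOR_BGR2HSV)
print(hsv[224,350],hsv[217,310],hsv[240,320],hsv[216,452],hsv[150,135])
E
```

```text
[  9 117 107] [ 24  15 169] [ 15  15 135] [ 15  75 180] [ 16 102 173]
```

View pics/c1.png

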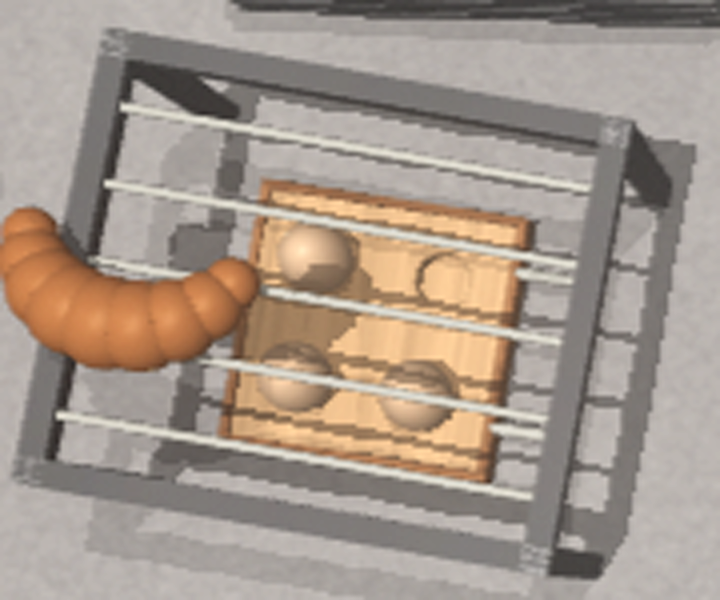

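View pics/c2.png

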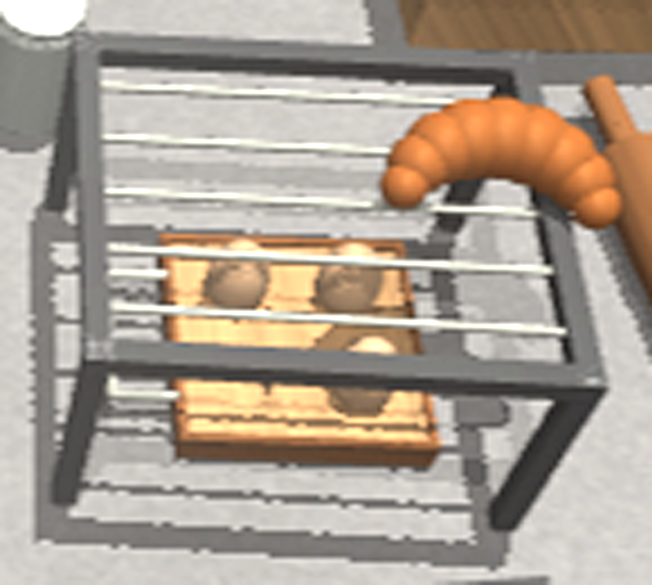

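Crop c1 (4x, offset 35,95) shows rack top corners at about (108,28), (637,118), (552,575), (12,485). The tray corners are at (262,180), (533,218), (490,482), (220,438), and the empty dimple at (447,278) is front and far, so pocket0. Only the loop's legs show, at (545,275) and (520,430). The scene crop c2 agrees.

```bash
cat > m.py <<'E'
from h import *
t=load('t0');s=load('s0')
def q(l,z): return np.array([pt(t,35+x/4,95+y/4,z)[:2] for x,y in l])
r=q([(108,28),(637,118),(552,575),(12,485)],.176)
def rep(n,r):
    print(n,'c',r.mean(0).round(4),'sides',np.linalg.norm(r-np.roll(r,-1,0),axis=1).round(3)); 
    d=(r[0]+r[3]-r[1]-r[2]); print('  yaw of own x',np.arctan2(d[1],d[0]).round(4), r.round(3).tolist())
rep('rack',r)
tr=q([(262,180),(533,218),(490,482),(220,438)],.023); rep('tray',tr)
print('pocket',q([(447,278)],.02),'legs',q([(545,275),(520,430)],.02))
im=t['img'];hsv=cv2.cvtColor(im,cv2.COLOR_RGB2HSV)
m=(((hsv[...,0]<14)|(hsv[...,0]>172))&(hsv[...,1]>70)).astype(np.uint8); m2=np.zeros_like(m);m2[205:245,320:385]=m[205:245,320:385]
c=max(cv2.findContours(m2,0,1)[0],key=cv2.contourArea);bx=cv2.boxPoints(cv2.minAreaRect(c));print(bx.tolist())
print('grip',pt(t,*bx.mean(0),.05).round(4), [pt(t,*b,.05)[:2].round(3).tolist() for b in bx])
# shank bright pixels
g=im.min(2).astype(int); g2=cv2.medianBlur(im,21).min(2).astype(int)
reg=np.zeros_like(m);reg[200:235,280:332]=1
ys,xs=np.where((g-g2>15)&(reg>0)); print(list(zip(xs.tolist(),ys.tolist()))[:60])
vx=cv2.fitLine(np.c_[xs,ys].astype(np.float32),2,0,.01,.01).ravel();print(vx)
i=xs.argmin();print('tip',pt(t,xs[i],ys[i],.043))
# egg a, scale
m=((hsv[...,1]>60)&(hsv[...,0]<25)).astype(np.uint8);m2=np.zeros_like(m);m2[195:240,425:475]=m[195:240,425:475]
c=max(cv2.findContours(m2,0,1)[0],key=cv2.contourArea);print('egg',cv2.boundingRect(c),cv2.minEnclosingCircle(c),pt(t,*cv2.minEnclosingCircle(c)[0],.075))
im=s['img'];hs=cv2.cvtColor(im,cv2.COLOR_RGB2HSV);m=((hs[...,1]>60)&(hs[...,0]<25)).astype(np.uint8);m2=np.zeros_like(m);m2[200:235,122:150]=m[200:235,122:150]
c=max(cv2.findContours(m2,0,1)[0],key=cv2.contourArea);x,y,w,h=cv2.boundingRect(c);print('eggs',x,y,w,h,pt(s,x+w/2,y+h/2,.077))
E
python3 m.py
```

```text
rack c [0.5644 0.3979] sides [0.299 0.26  0.301 0.26 ]
  yaw of own x 1.4342 [[0.713, 0.527], [0.673, 0.231], [0.416, 0.268], [0.456, 0.566]]
tray c [0.5681 0.4133] sides [0.173 0.17  0.171 0.166]
  yaw of own x 1.4507 [[0.661, 0.49], [0.642, 0.318], [0.474, 0.338], [0.496, 0.508]]
pocket [[0.60237201 0.37120049]] legs [[0.60629072 0.30940304]
 [0.50712361 0.32100111]]
[[330.1778869628906, 226.32553100585938], [332.2114562988281, 214.80203247070312], [374.8255310058594, 222.32217407226562], [372.7919616699219, 233.84567260742188]]
grip [ 0.4648 -0.1505  0.05  ] [[0.458, -0.095], [0.487, -0.1], [0.471, -0.206], [0.443, -0.201]]
[(292, 214), (293, 214), (294, 214), (295, 214), (296, 214), (296, 215), (297, 215), (298, 215), (299, 215), (300, 215), (301, 215), (302, 215), (302, 216), (303, 216), (304, 216), (305, 216), (306, 216), (307, 216), (308, 216), (307, 217), (308, 217), (309, 217), (310, 217), (311, 217), (312, 217), (313, 217), (313, 218), (314, 218), (315, 218), (316, 218), (317, 218), (318, 218), (319, 218), (319, 219), (320, 219), (321, 219), (322, 219), (323, 219), (324, 219), (325, 219), (325, 220), (326, 220), (327, 220), (328, 220), (329, 220), (330, 220), (328, 221), (329, 221), (330, 221)]
[9.8443991e-01 1.7572147e-01 3.1195920e+02 2.1730612e+02]
tip [4.86312261e-01 6.48286223e-05 4.30000000e-02]
egg (441, 208, 19, 18) ((450.11468505859375, 216.56422424316406), 9.24802303314209) [ 0.48976789 -0.38520354  0.075     ]
eggs 129 208 14 16 [ 0.49176749 -0.3831019   0.077     ]
```

```bash
cat > go.py <<'E'
import sys
from h import *
# usage: go.py x y z yaw_of_tool_x
x,y,z,a=map(float,sys.argv[1:5])
s=get_state();R=np.array(s['ee_rot'])
T=np.c_[[np.cos(a),np.sin(a),0],[np.sin(a),-np.cos(a),0],[0,0,-1]]
print('shift cm',(100*R.T@(np.array([x,y,z])-s['tcp_pos'])).round(2),'turn deg',np.degrees(cv2.Rodrigues(R.T@T)[0].ravel()).round(2),'j',np.round(s['joint_pos'],2),'t',s['clock'])
E
python3 -m inch '[[[1,0,0,0,0,0,-7.84],[1,0,0,0,0,0,-7.84],[1,0,0,0,0,0,-7.84],[1,0,0,0,0,0,-7.84],[1,0,0,0,0,0,-7.84],[1,0,0,0,0,0,-7.84],[1,0,0,0,0,0,-7.84],[1,0,0,0,0,0,-7.84],[1,0,0,0,0,0,0],[1,0,0,0,0,0,0]]]' 60; python3 go.py .4648 -.1505 .2 1.427
```

```text
clock: 1.15
tcp_pos: [0.1878, -0.5434, 0.3037]
ee_rot: [[0.146, 0.989, -0.0], [0.989, -0.146, 0.0], [0.0, -0.0, -1.0]]
force: [0.4, 0.4, 0.3]
finger_gap: 0.0853
finger_force: 0.0
shift cm [42.9  21.68 10.38] turn deg [-0.01 -0.02 -0.13] j [-1.26  0.32  1.56 -0.    1.26 -1.11] t 1.15
```

```bash
python3 -m inch '[[[1,3.9,1.97,0.94,0,0,0],[1,3.9,1.97,0.94,0,0,0],[1,3.9,1.97,0.94,0,0,0],[1,3.9,1.97,0.94,0,0,0],[1,3.9,1.97,0.94,0,0,0],[1,3.9,1.97,0.94,0,0,0],[1,3.9,1.97,0.94,0,0,0],[1,3.9,1.97,0.94,0,0,0],[1,3.9,1.97,0.94,0,0,0],[1,3.9,1.97,0.94,0,0,0],[1,3.9,1.97,0.94,0,0,0],[1,0,0,0,0,0,0]]]'; python3 go.py .4648 -.1505 .087 1.427
python3 - <<'E'
from h import *
snap('wrist','w1')
E
```

```text
clock: 2.35
tcp_pos: [0.4655, -0.1462, 0.1995]
ee_rot: [[0.14, 0.99, -0.001], [0.99, -0.14, 0.002], [0.001, -0.001, -1.0]]
force: [-1.1, -0.7, 0.1]
finger_gap: 0.0858
finger_force: 0.0
shift cm [-0.45  0.   11.25] turn deg [-0.05 -0.08  0.21] j [-0.33  0.28  1.91  0.    0.95 -0.19] t 2.35
```

View pics/w1.png

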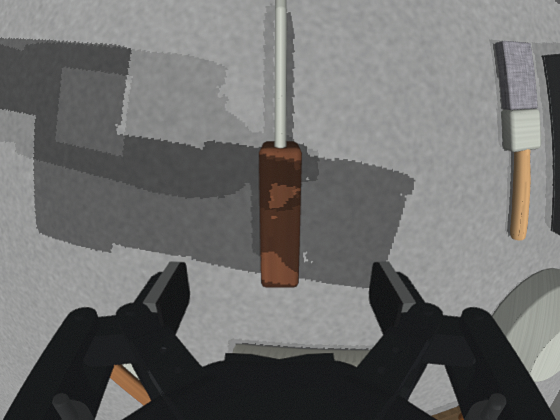

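The wrist view shows the grip centred between the pads (column 280), with its top running from row 143 to row 287.

```bash
python3 - <<'E'
from h import *
w=load('w1')
print(pt(w,281,146,.05),pt(w,280,285,.0), pt(w,280,287,.05),proj(w,[.4648,-.1505,.05]))
E
```

```text
[ 0.4742297  -0.09609903  0.05      ] [ 0.45466332 -0.23201516  0.        ] [ 0.45842768 -0.2040251   0.05      ] [278.47093269 222.76723337]
```

```bash
python3 -m inch '[[[1,-0.45,0.1,3,0,0,0.2],[1,0,0,4,0,0,0],[1,0,0,3,0,0,0],[1,0,0,1.25,0,0,0],[1,0,0,0,0,0,0],[-1,0,0,0,0,0,0],[-1,0,0,0,0,0,0],[-1,0,0,0,0,0,0],[-1,0,0,0,0,0,0],[-1,0,0,0,0,0,0],[-1,0,0,0,0,0,0],[-1,0,0,0,0,0,0]]]' 60; python3 go.py .4648 -.1505 .087 1.427
```

```text
clock: 3.6
tcp_pos: [0.4645, -0.1547, 0.089]
ee_rot: [[0.146, 0.989, 0.002], [0.989, -0.146, -0.001], [-0.001, 0.002, -1.0]]
force: [-0.8, -1.1, 7.4]
finger_gap: 0.0294
finger_force: 60.1
shift cm [ 0.42 -0.03  0.2 ] turn deg [ 0.11  0.04 -0.17] j [-0.34  0.44  2.04 -0.    0.67 -0.2 ] t 3.6
```

```bash
python3 -m inch '[[[-1,0,0,-1,0,0,0],[-1,0,0,-1.5,0,0,0],[-1,0,0,-1.2,0,0,0],[-1,0,0,0,0,0,0],[-1,0,0,0,0,0,0]]]' ; python3 go.py .5314 .1454 .126 1.427
```

```text
clock: 4.1
tcp_pos: [0.4638, -0.1543, 0.1251]
ee_rot: [[0.146, 0.989, 0.0], [0.989, -0.146, -0.0], [-0.0, 0.0, -1.0]]
force: [-0.1, -0.1, -1.5]
finger_gap: 0.0295
finger_force: 59.4
shift cm [30.63  2.31 -0.09] turn deg [ 0.01  0.01 -0.16] j [-0.34  0.38  2.   -0.    0.76 -0.2 ] t 4.1
```

Hook weight is on the wrist. I'll advance 22 cm first, then look.

```bash
python3 -m inch '[[[-1,1,0.3,0,0,0,0],[-1,2,0.4,-0.1,0,0,0],[-1,3,0.4,0,0,0,0],[-1,3,0.4,0,0,0,0],[-1,3,0.4,0,0,0,0],[-1,3,0.4,0,0,0,0],[-1,3,0,0,0,0,0],[-1,2.5,0,0,0,0,0],[-1,1.5,0,0,0,0,0],[-1,0,0,0,0,0,0],[-1,0,0,0,0,0,0]]]' ; python3 go.py .5314 .1454 .126 1.427
python3 - <<'E'
from h import *
snap('wrist','w2')
E
```

```text
clock: 5.2
tcp_pos: [0.5186, 0.0598, 0.1256]
ee_rot: [[0.145, 0.989, -0.001], [0.989, -0.145, -0.001], [-0.001, -0.001, -1.0]]
force: [-0.1, -0.0, -1.1]
finger_gap: 0.0292
finger_force: 59.4
shift cm [ 8.65  0.03 -0.05] turn deg [-0.06  0.04 -0.13] j [ 0.09  0.42  1.92 -0.    0.8   0.24] t 5.2
```

View pics/w2.png

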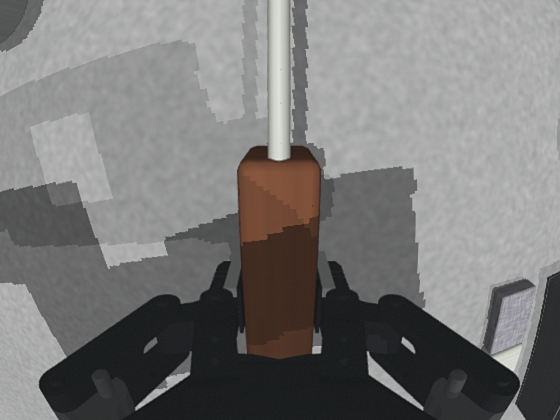

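The wrist view shows the hook held straight: the shank is vertical at column 279 and the grip runs from row 147 to row 357.

```bash
python3 -m inch '[[[-1,1.5,0,0,0,0,0],[-1,2.5,0,0,0,0,0],[-1,2.5,0,0,0,0,0],[-1,1.5,0,0,0,0,0],[-1,0.6,0,0,0,0,0],[-1,0,0,0,0,0,0],[-1,0,0,0,0,0,0]]]' ; python3 go.py .5314 .1454 .094 1.427
python3 - <<'E'
from h import *
a=snap('scene','s1');b=snap('top','t1')
i=cv2.resize(a['img'][165:285,310:480],None,fx=4,fy=4)
j=cv2.resize(b['img'][105:245,90:290],None,fx=4,fy=4)
cv2.imwrite('pics/c3.png',cv2.convertScaleAbs(np.hstack([cv2.resize(i,(450,318)),cv2.resize(j,(350,318))])[:,:,::-1],alpha=1.3))
E
```

```text
clock: 5.95
tcp_pos: [0.5312, 0.1443, 0.1259]
ee_rot: [[0.147, 0.989, -0.001], [0.989, -0.147, -0.001], [-0.001, -0.001, -1.0]]
force: [-0.0, -0.3, -1.8]
finger_gap: 0.0291
finger_force: 59.4
shift cm [0.11 0.01 3.19] turn deg [-0.03  0.04 -0.19] j [ 0.24  0.46  1.86 -0.    0.83  0.39] t 5.95
```

View pics/c3.png

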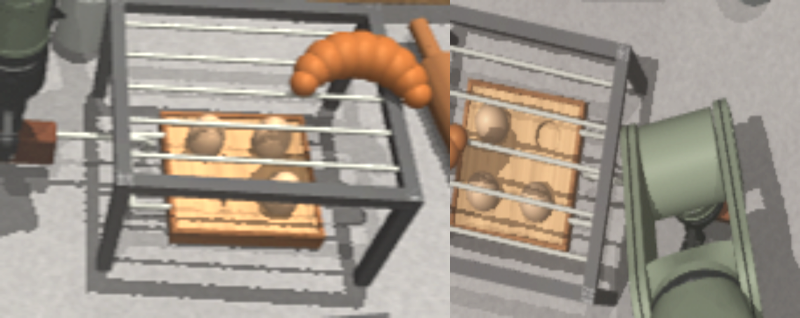

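The scene view (left) shows the shank entering under the shelf, its end at crop (157,135), just at the tray's edge. I'll check this against the expected projection.

```bash
python3 - <<'E'
from h import *
a=load('s1');s=a['s'];p=np.array(s['tcp_pos']);X=np.array(s['ee_rot'])[:,0]
for d,z in((.1685,.080),(.1635,.039),(.06,.080)): q=p+X*d;q[2]=z;u=proj(a,q);print(u,(u[0]-310)*450/170,(u[1]-165)*318/120)
print('loop cross inner', [((proj(a,q)-[310,165])*[450/170,318/120]).round() for q in ([.5534,.2914,.02],[.5578,.328,.023])])
i=cv2.resize(a['img'][195:240,330:400],None,fx=8,fy=8,interpolation=cv2.INTER_CUBIC);cv2.imwrite('pics/c4.png',cv2.convertScaleAbs(i[:,:,::-1],alpha=1.4))
E
```

```text
[367.86895178 217.96021249] 153.18251941926619 140.3445630883911
[364.13440193 225.61455345] 143.29694629738805 160.62856663114937
[331.33809171 215.93675707] 56.483183927558585 134.9824062229606
loop cross inner [array([128., 169.]), array([160., 169.])]
```

View pics/c4.png

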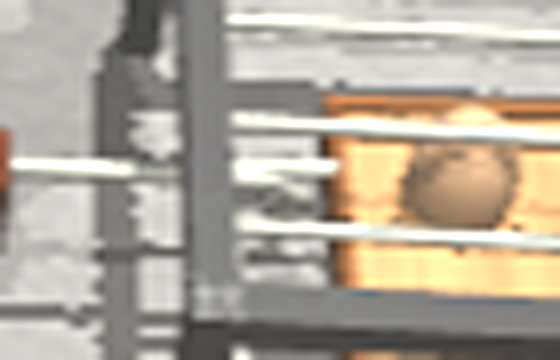

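The loop's far leg, known from s0 at px (372,215), ends at crop (338,165). The shank overlaps it and ends near crop (300,180), which matches the prediction of (303,184). I'll lower it and watch the force.

```bash
python3 -m inch '[[[-1,0,0,0.6,0,0,0],[-1,0,0,0.6,0,0,0],[-1,0,0,0.6,0,0,0],[-1,0,0,0,0,0,0]]]' | egrep 'tcp|force'; python3 -m inch '[[[-1,0,0,0.6,0,0,0],[-1,0,0,0.5,0,0,0],[-1,0,0,0.3,0,0,0],[-1,0,0,0,0,0,0],[-1,0,0,0,0,0,0]]]'| egrep 'tcp|force' ; python3 - <<'E'
from h import *
a=snap('scene','s2')
E
```

```text
tcp_pos: [0.5308, 0.1446, 0.1067]
force: [0.2, -0.1, -0.8]
finger_force: 59.4
tcp_pos: [0.5315, 0.145, 0.094]
force: [0.1, 0.4, -2.1]
finger_force: 59.4
```

```bash
python3 -m inch '[[[-1,-0.3,0,0,0,0,0],[-1,-0.3,0,0,0,0,0],[-1,-0.3,0,0,0,0,0],[-1,-0.3,0,0,0,0,0],[-1,-0.3,0,0,0,0,0],[-1,-0.3,0,0,0,0,0],[-1,-0.3,0,0,0,0,0],[-1,-0.3,0,0,0,0,0],[-1,-0.3,0,0,0,0,0],[-1,-0.3,0,0,0,0,0],[-1,-0.3,0,0,0,0,0]]]' | egrep 'tcp|force';python3 - <<'E'
from h import *
b=snap('scene','s3');a=load('s2')
cv2.imwrite('pics/c5.png',cv2.convertScaleAbs(np.hstack([cv2.resize(k['img'][180:285,310:450],(400,300),interpolation=cv2.INTER_CUBIC) for k in (a,b)])[:,:,::-1],alpha=1.3))
E
```

```text
tcp_pos: [0.5266, 0.1121, 0.094]
force: [0.7, 3.8, -1.5]
finger_force: 59.4
```

View pics/c5.png

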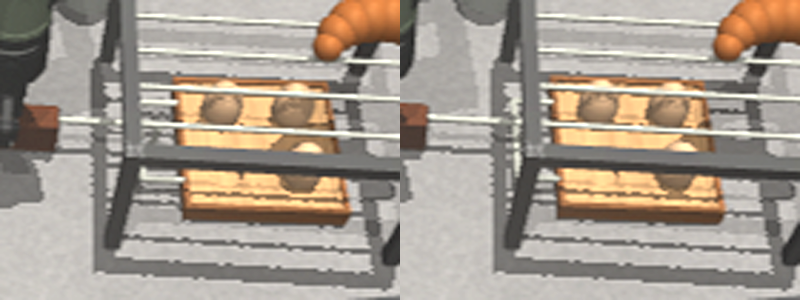

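The tray's left edge moved from column 177 to column 152 in the crop, with a 3.8 N pull. The hook holds the loop, so I'll continue about 23 cm.

```bash
R='tcp|force'
python3 -m inch '[[[-1,-0.4,0,0,0,0,0],[-1,-0.5,0,0,0,0,0],[-1,-0.6,0,0,0,0,0],[-1,-0.7,0,0,0,0,0],[-1,-0.7,0,0,0,0,0],[-1,-0.7,0,0,0,0,0],[-1,-0.7,0,0,0,0,0],[-1,-0.7,0,0,0,0,0],[-1,-0.7,0,0,0,0,0],[-1,-0.7,0,0,0,0,0],[-1,-0.7,0,0,0,0,0],[-1,-0.7,0,0,0,0,0]]]' | egrep $R
python3 -m inch '[[[-1,-0.7,0,0,0,0,0],[-1,-0.7,0,0,0,0,0],[-1,-0.7,0,0,0,0,0],[-1,-0.7,0,0,0,0,0],[-1,-0.7,0,0,0,0,0],[-1,-0.7,0,0,0,0,0],[-1,-0.7,0,0,0,0,0],[-1,-0.7,0,0,0,0,0],[-1,-0.7,0,0,0,0,0],[-1,-0.7,0,0,0,0,0],[-1,-0.7,0,0,0,0,0],[-1,-0.7,0,0,0,0,0]]]' | egrep $R
python3 -m inch '[[[-1,-0.7,0,0,0,0,0],[-1,-0.7,0,0,0,0,0],[-1,-0.7,0,0,0,0,0],[-1,-0.7,0,0,0,0,0],[-1,-0.7,0,0,0,0,0],[-1,-0.6,0,0,0,0,0],[-1,-0.6,0,0,0,0,0],[-1,-0.5,0,0,0,0,0],[-1,-0.4,0,0,0,0,0],[-1,-0.3,0,0,0,0,0],[-1,-0.2,0,0,0,0,0],[-1,-0.1,0,0,0,0,0]]]' | egrep $R
python3 - <<'E'
from h import *
b=snap('scene','s4');a=snap('top','t4')
cv2.imwrite('pics/c6.png',cv2.convertScaleAbs(np.hstack([cv2.resize(b['img'][140:290,220:420],(400,300),interpolation=cv2.INTER_CUBIC),cv2.resize(a['img'][100:250,130:330],(400,300),interpolation=cv2.INTER_CUBIC)])[:,:,::-1],alpha=1.3))
E
```

```text
tcp_pos: [0.5151, 0.0345, 0.094]
force: [0.8, 3.4, -0.9]
finger_force: 59.4
tcp_pos: [0.5028, -0.0486, 0.094]
force: [0.9, 2.9, -0.9]
finger_force: 59.4
tcp_pos: [0.4938, -0.1094, 0.094]
force: [0.5, 3.2, -1.4]
finger_force: 59.4
```

View pics/c6.png

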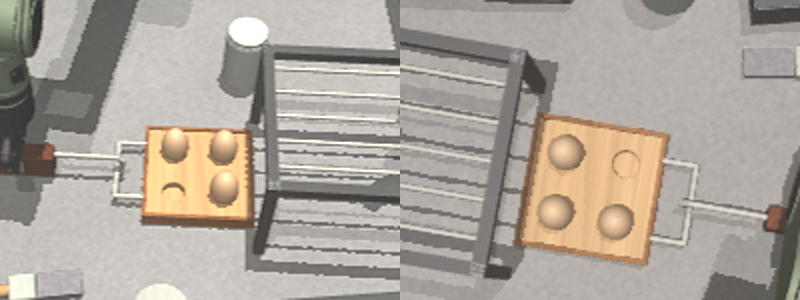

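The tray is out with its eggs standing. In the top half of the crop its corners are at (540,115), (669,133), (648,263), (519,243).

```bash
cat > tr.py <<'E'
from h import *
def tray(t,cs,z=.023):
    r=np.array([pt(t,u,v,z)[:2] for u,v in cs]);c=r.mean(0);d=r[0]+r[3]-r[1]-r[2];yaw=np.arctan2(d[1],d[0])
    X=np.array([np.cos(yaw),np.sin(yaw)]);Y=np.array([-X[1],X[0]])
    print('tray',c.round(4),'yaw',yaw.round(4),'in rack x',((c-[.5644,.3979])@[np.cos(1.4342),np.sin(1.4342)]).round(4),'sides',np.linalg.norm(r-np.roll(r,-1,0),axis=1).round(3),'p0',(c-.038*X-.038*Y).round(4),'loop',(c-.105*X).round(4))
E
python3 - <<'E'
from tr import *
a=load('t4');C=[(130+x/2,100+y/2) for x,y in((140,115),(269,133),(248,263),(119,243))];tray(a,C)
print('dimple',pt(a,130+226/2,100+164/2,.02))
s=a['s'];print(np.array(s['tcp_pos'])+.1635*np.array(s['ee_rot'])[:,0])
E
```

```text
tray [0.533 0.165] yaw 1.4549 in rack x -0.235 sides [0.165 0.167 0.164 0.165] p0 [0.5663 0.1229] loop [0.5208 0.0607]
dimple [0.56543186 0.12587988 0.02      ]
[0.51776059 0.05226452 0.09396657]
```

```bash
R='tcp|force'
python3 -m inch '[[[-1,-0.3,0,0,0,0,0],[-1,-0.4,0,0,0,0,0],[-1,-0.3,0,0,0,0,0],[-1,0,0,0,0,0,0],[-1,0,0,0,0,0,0],[-1,0,0,0,0,0,0],[-1,0.3,0,0,0,0,0],[-1,0.4,0,0,0,0,0],[-1,0.3,0,0,0,0,0],[-1,0,0,0,0,0,0],[-1,0,0,0,0,0,0]]]' | egrep $R
python3 -m inch '[[[-1,0,0,-0.6,0,0,0],[-1,0,0,-0.8,0,0,0],[-1,0,0,-0.8,0,0,0],[-1,0,0,-0.8,0,0,0],[-1,0,0,-0.8,0,0,0],[-1,0,0,-0.3,0,0,0],[-1,0,0,0,0,0,0],[-1,0,0,0,0,0,0]]]' | egrep $R
python3 go.py .40 -.18 .135 1.427
```

```text
tcp_pos: [0.4939, -0.1091, 0.094]
force: [-0.3, 0.1, -1.8]
finger_force: 59.4
tcp_pos: [0.4937, -0.1093, 0.1349]
force: [-0.5, -1.2, -2.5]
finger_force: 59.4
shift cm [-8.37 -8.24 -0.01] turn deg [-0.01  0.   -0.18] j [-0.24  0.39  1.95 -0.    0.8  -0.09] t 13.75
```

```bash
R='tcp|force'
python3 -m inch '[[[-1,-1,0,0,0,0,0],[-1,-2,0,0,0,0,0],[-1,-2,-1,0,0,0,0],[-1,-2,-2,0,0,0,0],[-1,-1.4,-2,0,0,0,0],[-1,0,-2,0,0,0,0],[-1,0,-1.2,0,0,0,0],[-1,0,0,1,0,0,0],[-1,0,0,1.5,0,0,0],[-1,0,0,1.2,0,0,0],[-1,0,0,0.5,0,0,0],[-1,0,0,0,0,0,0]]]' | egrep $R
python3 -m inch '[[[-1,0,0,0.2,0,0,0],[-1,0,0,0.1,0,0,0],[-1,0,0,0,0,0,0]]]' | egrep $R
```

```text
tcp_pos: [0.4008, -0.1803, 0.0921]
force: [0.0, -0.1, -1.5]
finger_force: 59.4
tcp_pos: [0.4007, -0.1805, 0.0902]
force: [0.9, 0.2, -2.3]
finger_force: 59.4
```

```bash
R='tcp|force|gap'
python3 -m inch '[[[-1,0,0,0.1,0,0,0],[-1,0,0,0.0,0,0,0],[0.4,0,0,0,0,0,0],[0.4,0,0,0,0,0,0],[0.4,0,0,0,0,0,0],[0.4,0,0,0,0,0,0],[0.4,0,0,-2,0,0,0],[0.4,0,0,-4,0,0,0],[0.4,0,0,-4,0,0,0],[0.8,0,0,-4,0,0,0],[0.8,0,0,0,0,0,0],[0.8,0,0,0,0,0,0]]]' 20 | egrep $R
python3 - <<'E'
from tr import *
snap('top','t5');snap('scene','s5')
E
python3 go.py .4907 -.384 .22 0.333; python3 go.py .4907 -.384 .22 1.427
```

```text
tcp_pos: [0.4005, -0.1804, 0.2296]
force: [-1.0, 0.5, -0.8]
finger_gap: 0.0769
finger_force: 0.0
shift cm [-18.85  11.99   0.75] turn deg [-1.500e-01  4.000e-02  6.251e+01] j [-0.45  0.18  1.97 -0.    0.99 -0.3 ] t 16.55
shift cm [-18.85  11.99   0.75] turn deg [-0.14 -0.04 -0.17] j [-0.45  0.18  1.97 -0.    0.99 -0.3 ] t 16.55
```

View pics/t5.png

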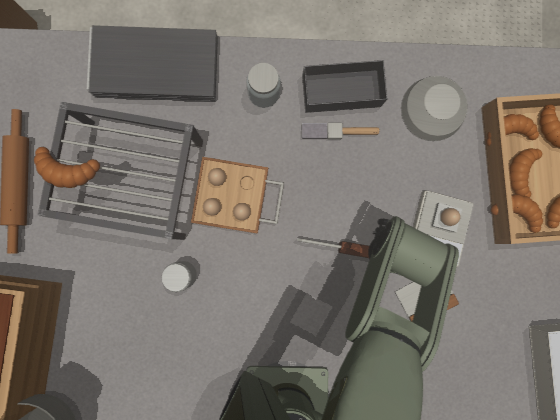

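The top view shows the hook flat on the table with its tip at (299,239), well away from the tray and loop (tray spans 193–267, loop to 283). Next is the egg.

```bash
R='tcp|force|gap'
python3 -m inch '[[[0.8,-1.5,1,0,0,0,0],[0.8,-2.5,1.5,0,0,0,0],[0.8,-3,1.9,0,0,0,0],[0.8,-3,1.9,0,0,0,0],[0.8,-3,1.9,0,0,0,0],[0.8,-3,1.9,0,0,0,0],[0.8,-2,1.3,0.5,0,0,0],[0.8,-0.8,0.6,0.3,0,0,0],[0.8,0,0,0,0,0,0],[0.8,0,0,0,0,0,0],[0.8,0,0,0,0,0,0]]]' | egrep $R
python3 go.py .4907 -.384 .133 1.427
python3 - <<'E'
from h import *
w=snap('wrist','w6');p=proj(w,[.4907,-.384,.077]);print(p)
hs=cv2.cvtColor(w['img'],cv2.COLOR_RGB2HSV);m=((hs[...,1]>60)&(hs[...,0]<25)).astype(np.uint8);m2=np.zeros_like(m);u,v=p.astype(int);m2[v-70:v+70,u-70:u+70]=m[v-70:v+70,u-70:u+70]
c=max(cv2.findContours(m2,0,1)[0],key=cv2.contourArea);x,y,W,H=cv2.boundingRect(c);print(x,y,W,H)
o=pt(w,x+W/2,y+H/2,.08);print(o);print('expected bbox col',proj(w,[.4907+.022*.989,-.384-.022*.146,.075]),proj(w,[.4907-.022*.989,-.384+.022*.146,.075]))
cv2.imwrite('pics/w6c.png',w['img'][v-120:v+120,u-160:u+160,::-1])
E
```

```text
tcp_pos: [0.4913, -0.3829, 0.221]
force: [0.6, 0.1, -0.6]
finger_gap: 0.0771
finger_force: 0.0
shift cm [-0.12 -0.03  8.8 ] turn deg [-0.05 -0.03 -0.13] j [-0.68  0.45  1.57  0.    1.12 -0.53] t 17.65
[277.94984817 221.01844236]
248 191 61 65
[ 0.49097607 -0.38479739  0.08      ]
expected bbox col [308.97205069 220.02978774] [246.96100804 220.00726431]
```

View pics/w6c.png

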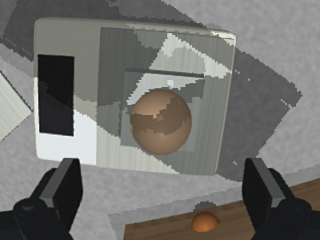

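```bash
R='tcp|force|gap'
python3 -m inch '[[[0.8,-0.15,0,1,0,0,0],[0.8,0,0,2.5,0,0,0],[0.8,0,0,2.5,0,0,0],[0.8,0,0,1.8,0,0,0],[0.8,0,0,0.8,0,0,0],[0.8,0,0,0.4,0,0,0],[0.8,0,0,0,0,0,0],[0.8,0,0,0,0,0,0],[0.8,0,0,0,0,0,0]]]' 20 | egrep $R
python3 -m inch '[[[0.3,0,0,0,0,0,0],[0.2,0,0,0,0,0,0],[0.1,0,0,0,0,0,0],[0.0,0,0,0,0,0,0],[-0.1,0,0,0,0,0,0],[-0.2,0,0,0,0,0,0],[-0.3,0,0,0,0,0,0],[-0.3,0,0,0,0,0,0]]]' 20 | egrep $R
```

```text
tcp_pos: [0.4919, -0.3857, 0.1321]
force: [0.0, 0.5, 0.2]
finger_gap: 0.0767
finger_force: 0.0
tcp_pos: [0.4903, -0.3853, 0.1314]
force: [-6.3, 0.7, 6.2]
finger_gap: 0.0427
finger_force: 19.7
```

Gap 42.7 mm means the pads are about 6 mm above the thickest part, so I'll regrip slightly lower.

```bash
R='tcp|force|gap'
python3 -m inch '[[[0.3,0,0,0,0,0,0],[0.3,0,0,0,0,0,0],[0.3,0,0.05,0.2,0,0,0],[0.3,0,0,0.2,0,0,0],[0.3,0,0,0,0,0,0],[0.3,0,0,0,0,0,0]]]' 20 | egrep $R
python3 -m inch '[[[0.2,0,0,0,0,0,0],[0.1,0,0,0,0,0,0],[0.0,0,0,0,0,0,0],[-0.1,0,0,0,0,0,0],[-0.2,0,0,0,0,0,0],[-0.3,0,0,0,0,0,0],[-0.3,0,0,0,0,0,0]]]' 20 | egrep $R
python3 -m inch '[[[-0.3,0,0,-0.3,0,0,0],[-0.3,0,0,-0.6,0,0,0],[-0.3,0,0,-1,0,0,0],[-0.3,0,0,-2,0,0,0],[-0.3,0,0,-2,0,0,0],[-0.3,0,0,-2,0,0,0],[-0.3,0,0,-1,0,0,0],[-0.3,0,0,0,0,0,0],[-0.3,0,0,0,0,0,0]]]' 20 | egrep $R
python3 go.py .5663 .1229 .22 1.427
python3 - <<'E'
from h import *
w=snap('wrist','w7');cv2.imwrite('pics/w7c.png',w['img'][140:420,120:440,::-1]);snap('top','t7')
E
```

```text
tcp_pos: [0.492, -0.3855, 0.1268]
force: [0.3, 0.0, -0.2]
finger_gap: 0.0554
finger_force: 0.0
tcp_pos: [0.4904, -0.3852, 0.1272]
force: [-4.9, 0.9, 3.4]
finger_gap: 0.0427
finger_force: 19.8
tcp_pos: [0.4918, -0.3853, 0.2157]
force: [0.1, 0.1, -0.9]
finger_gap: 0.0425
finger_force: 20.5
shift cm [51.36 -0.06 -0.42] turn deg [-0.03 -0.01 -0.17] j [-0.68  0.46  1.57 -0.    1.11 -0.54] t 21.6
```

View pics/w7c.png

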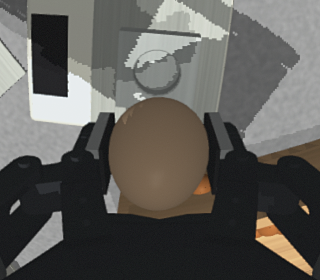

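The wrist view shows the egg upright between the pads at crop (158,152), with the empty holder behind it. I've now viewed more than the 10 pictures allowed, so from here I work from numbers only. Next I refine the pocket from the latest top image.

```bash
python3 - <<'E'
from tr import *
for f in('t5','t7'):
    a=load(f);im=a['img'];hs=cv2.cvtColor(im,cv2.COLOR_RGB2HSV)
    m=np.zeros(im.shape[:2],np.uint8);m[150:240,188:275]=((hs[...,1]>60)&(hs[...,0]<25))[150:240,188:275]
    c=max(cv2.findContours(m,0,1)[0],key=cv2.contourArea);b=cv2.boxPoints(cv2.minAreaRect(c));b=b[np.argsort(np.arctan2(*(b-b.mean(0)).T[::-1]))]
    tray(a,b,.02)   # order TL,TR,BR,BL
    g=cv2.cvtColor(im,cv2.COLOR_RGB2GRAY)[172:196,234:260];k=cv2.resize(g,None,fx=8,fy=8,interpolation=cv2.INTER_CUBIC)
    h=cv2.HoughCircles(k,cv2.HOUGH_GRADIENT,1,200,param1=60,param2=15,minRadius=40,maxRadius=75)
    if h is not None:
        x,y,r=h[0,0];print('dimple',pt(a,234+x/8,172+y/8,.02).round(4),r/8)
E
```

```text
tray [0.5325 0.1594] yaw 1.4358 in rack x -0.2407 sides [0.173 0.171 0.171 0.171] p0 [0.565  0.1166] loop [0.5183 0.0553]
dimple [0.5611 0.1151 0.02  ] 8.0
tray [0.5327 0.1593] yaw 1.4358 in rack x -0.2407 sides [0.173 0.171 0.171 0.171] p0 [0.5652 0.1166] loop [0.5185 0.0553]
dimple [0.565  0.1155 0.02  ] 6.6125
```

```bash
R='tcp|force|gap'
python3 -m inch '[[[-0.3,0.7,0,0,0,0,0],[-0.3,1.5,0,0,0,0,0],[-0.3,2.5,0,0,0,0,0],[-0.3,3.5,0,0,0,0,0],[-0.3,4,0,0,0,0,0],[-0.3,4,0,0,0,0,0],[-0.3,4,0,0,0,0,0],[-0.3,4,0,0,0,0,0],[-0.3,4,0,0,0,0,0],[-0.3,3.5,0,0,0,0,0],[-0.3,3,0,0,0,0,0],[-0.3,2,0,0,0,0,0]]]' 20 | egrep $R
python3 -m inch '[[[-0.3,1.3,0,0,0,0,0],[-0.3,0.6,0,0,0,0,0],[-0.3,0,0,0,0,0,0],[-0.3,0,0,0,0,0,0],[-0.3,0,0,0,0,0,0]]]' | egrep $R
python3 - <<'E'
from h import *
w=snap('wrist','w8');p=np.array([.565,.1163,.02]);print('pred',proj(w,p))
im=w['img'];hs=cv2.cvtColor(im,cv2.COLOR_RGB2HSV);u,v=proj(w,p).astype(int)
x0,x1,y0,y1=u-45,u+45,max(v-45,0),v+45
k=cv2.resize(cv2.cvtColor(im,cv2.COLOR_RGB2GRAY)[y0:y1,x0:x1],None,fx=4,fy=4,interpolation=cv2.INTER_CUBIC)
R=abs(proj(w,p+[.0175,0,0])-proj(w,p)).max()*4;print('R',R)
h=cv2.HoughCircles(k,cv2.HOUGH_GRADIENT,1,30,param1=60,param2=12,minRadius=int(R*.75),maxRadius=int(R*1.25))
for x,y,r in h[0][:4]: print('dimple',pt(w,x0+x/4,y0+y/4,.02).round(4),r/R,x0+x/4,y0+y/4)
m=((hs[...,1]>60)&(hs[...,0]<28)).astype(np.uint8);m[v+90:]=0;cs=cv2.findContours(m,0,1)[0];c=max(cs,key=cv2.contourArea);print(cv2.boundingRect(c))
print('tray corners pred',[proj(w,np.r_[[.5326,.1594]+sx*.085*np.array([.1346,.9909])+sy*.085*np.array([-.9909,.1346]),.022]).round() for sx,sy in((-1,-1),(-1,1),(1,1),(1,-1))])
b=cv2.approxPolyDP(cv2.convexHull(c),6,True)[:,0];print([(q.tolist(),pt(w,*q,.022)[:2].round(3).tolist()) for q in b])
E
python3 go.py .565 .1158 .14 1.427
```

```text
tcp_pos: [0.545, -0.0193, 0.2158]
force: [-0.2, -0.8, -1.1]
finger_gap: 0.043
finger_force: 20.5
tcp_pos: [0.5483, -0.0045, 0.216]
force: [-0.0, 0.1, -0.1]
finger_gap: 0.0426
finger_force: 20.5
pred [276.79492155  53.07383532]
R 86.32904908410296
dimple [0.5656 0.1159 0.02  ] 1.0077720179130363 277.625 53.375
dimple [0.5643 0.1087 0.02  ] 1.2324936119963807 277.375 62.125
dimple [0.5708 0.1126 0.02  ] 1.14329994359242 284.625 56.375
dimple [0.5668 0.1222 0.02  ] 0.7506164348993205 277.875 45.875
(133, 0, 205, 118)
tray corners pred [array([336., 110.]), array([134., 118.]), array([138., -60.]), array([330., -75.])]
[([334, 0], [0.618, 0.156]), ([337, 109], [0.606, 0.064]), ([135, 117], [0.438, 0.087]), ([134, 0], [0.452, 0.192])]
shift cm [12.15 -0.12  7.59] turn deg [-0.    0.02 -0.25] j [-0.03  0.35  1.76 -0.    1.03  0.12] t 23.45
```

```bash
R='tcp|force|gap'
python3 -m inch '[[[-0.3,1,0,0,0,0,0],[-0.3,2,-0.05,0,0,0,0],[-0.3,3,0,0,0,0,0],[-0.3,3,0,0,0,0,0],[-0.3,2,0,0,0,0,0],[-0.3,1.1,0,0,0,0,0],[-0.3,0,0,0,0,0,0],[-0.3,0,0,0,0,0,0],[-0.3,0,0,0,0,0,0]]]' 20 | egrep $R
python3 go.py .5655 .1152 .0912 1.427
```

```text
tcp_pos: [0.5655, 0.1152, 0.216]
force: [-0.4, 0.2, -0.8]
finger_gap: 0.0427
finger_force: 20.5
shift cm [1.000e-02 0.000e+00 1.248e+01] turn deg [-0.01  0.03 -0.23] j [ 0.18  0.39  1.69 -0.    1.06  0.33] t 24.35
```

```bash
R='tcp|force|gap'
python3 -m inch '[[[-0.3,0,0,1,0,0,0],[-0.3,0,0,2,0,0,0],[-0.3,0,0,2,0,0,0],[-0.3,0,0,2,0,0,0],[-0.3,0,0,1.6,0,0,0],[-0.3,0,0,1.2,0,0,0],[-0.3,0,0,0.8,0,0,0],[-0.3,0,0,0.6,0,0,0],[-0.3,0,0,0.4,0,0,0],[-0.3,0,0,0.2,0,0,0],[-0.3,0,0,0.1,0,0,0],[-0.3,0,0,0,0,0,0]]]' 20 | egrep $R
python3 -m inch '[[[-0.3,0,0,0.1,0,0,0],[-0.3,0,0,0.1,0,0,0],[-0.3,0,0,0.1,0,0,0],[-0.3,0,0,0,0,0,0],[-0.3,0,0,0,0,0,0]]]' 20 | egrep $R
```

```text
tcp_pos: [0.5658, 0.1162, 0.0973]
force: [0.0, 0.3, -0.5]
finger_gap: 0.043
finger_force: 20.5
tcp_pos: [0.5656, 0.1161, 0.094]
force: [-0.3, 0.7, -0.4]
finger_gap: 0.0431
finger_force: 20.5
```

```bash
R='tcp|force'
python3 -m inch '[[[-0.3,-0.05,0,0.05,0,0,0],[-0.3,0,0,0.05,0,0,0],[-0.3,0,0,0.05,0,0,0],[-0.3,0,0,0,0,0,0],[-0.3,0,0,0,0,0,0]]]' 20 | egrep $R
python3 -m inch '[[[-0.3,0,0,0.05,0,0,0],[-0.3,0,0,0.05,0,0,0],[-0.3,0,0,0,0,0,0],[-0.3,0,0,0,0,0,0]]]' 20 | egrep $R
python3 -m inch '[[[-0.3,0,0,0.05,0,0,0],[-0.3,0,0,0.05,0,0,0],[-0.3,0,0,0,0,0,0],[-0.3,0,0,0,0,0,0]]]' 20 | egrep $R
```

```text
tcp_pos: [0.5656, 0.1157, 0.0927]
force: [-0.1, 1.0, 1.1]
finger_force: 20.7
tcp_pos: [0.5657, 0.1159, 0.0921]
force: [-2.0, 2.6, 4.7]
finger_force: 21.1
tcp_pos: [0.5657, 0.1162, 0.0916]
force: [-2.5, 2.5, 9.7]
finger_force: 21.5
```

```bash
R='tcp|force|gap'
python3 -m inch '[[[-0.3,0,0,-0.08,0,0,0],[-0.3,0,0,0,0,0,0],[-0.3,0,0,0,0,0,0]]]' 20 | egrep $R
python3 -m inch '[[[0.05,0,0,0,0,0,0],[0.1,0,0,0,0,0,0],[0.15,0,0,0,0,0,0],[0.2,0,0,0,0,0,0],[0.25,0,0,0,0,0,0],[0.25,0,0,0,0,0,0],[0.25,0,0,0,0,0,0]]]' 20 | egrep $R
```

```text
tcp_pos: [0.5657, 0.1161, 0.0918]
force: [-2.1, 4.2, 6.6]
finger_gap: 0.043
finger_force: 21.1
tcp_pos: [0.5656, 0.1156, 0.0913]
force: [0.5, -0.3, -0.7]
finger_gap: 0.0529
finger_force: 0.0
```

Lift straight up, retreat and check numerically.

```bash
R='tcp|force|gap'
python3 -m inch '[[[0.25,0,0,-0.3,0,0,0],[0.25,0,0,-0.8,0,0,0],[0.25,0,0,-1.5,0,0,0],[0.25,0,0,-2.5,0,0,0],[0.25,0,0,-3,0,0,0],[0.25,0,0,-4,0,0,0],[0.25,-3,0,-2,0,0,0],[0.25,-4,-2,0,0,0,0],[0.25,-4,-3,0,0,0,0],[0.25,-4,-3,0,0,0,0],[0.25,-4,-3,0,0,0,0],[0.25,-3,-3,0,0,0,0]]]' | egrep $R
python3 -m inch '[[[0.25,-3,-3,0,0,0,0],[0.25,-3,-3,0,0,0,0],[0.25,-2,-2,0,0,0,0],[0.25,0,0,0,0,0,0],[0.25,0,0,0,0,0,0]]]' | egrep $R
cat > fin.py <<'E'
from tr import *
a=snap('top','t9');b=snap('scene','s9');c=np.array([.5326,.1594]);X=np.array([.1346,.9909]);Y=np.array([-X[1],X[0]])
im=a['img'];hs=cv2.cvtColor(im,cv2.COLOR_RGB2HSV)
m=np.zeros(im.shape[:2],np.uint8);m[150:240,188:275]=((hs[...,1]>60)&(hs[...,0]<25))[150:240,188:275]
q=max(cv2.findContours(m,0,1)[0],key=cv2.contourArea);B=cv2.boxPoints(cv2.minAreaRect(q));B=B[np.argsort(np.arctan2(*(B-B.mean(0)).T[::-1]))];tray(a,B,.02)
# eggs vs flat wood: local circle search round each expected egg, both views (the three other eggs are the reference)
for n,k in(('top',a),('scene',b)):
  for i,(sx,sy) in enumerate(((-1,-1),(-1,1),(1,-1),(1,1))):
    p=np.r_[c+.038*(sx*X+sy*Y),.041];u=proj(k,p);x0,y0=(u-14).astype(int)
    I=k['img'][y0:y0+29,x0:x0+29];L=cv2.cvtColor(I,cv2.COLOR_RGB2HSV)
    g=cv2.resize(cv2.cvtColor(I,cv2.COLOR_RGB2GRAY),None,fx=8,fy=8,interpolation=cv2.INTER_CUBIC)
    h=cv2.HoughCircles(g,cv2.HOUGH_GRADIENT,1,300,param1=60,param2=10,minRadius=56,maxRadius=88)
    print(n,i,'hough off mm' ,None if h is None else (1000*(pt(k,x0+h[0,0,0]/8,y0+h[0,0,1]/8,.041)-p)[:2]).round(1), 'mean hsv centre',L[9:20,9:20].reshape(-1,3).mean(0).round())
E
python3 fin.py
```

```text
tcp_pos: [0.3932, -0.0829, 0.233]
force: [-0.0, -0.3, 0.9]
finger_gap: 0.0534
finger_force: 0.0
tcp_pos: [0.3041, -0.1493, 0.233]
force: [0.9, -0.3, 0.5]
finger_gap: 0.0531
finger_force: 0.0
tray [0.5325 0.1594] yaw 1.4358 in rack x -0.2407 sides [0.173 0.171 0.171 0.171] p0 [0.565  0.1166] loop [0.5183 0.0553]
top 0 hough off mm [-3.4 -0.8] mean hsv centre [ 15.  82. 165.]
top 1 hough off mm [-1.1 -1.3] mean hsv centre [ 15.  82. 165.]
top 2 hough off mm [-1.8 -4.2] mean hsv centre [ 15.  82. 164.]
top 3 hough off mm [ 0.3 -6.9] mean hsv centre [ 15.  82. 164.]
scene 0 hough off mm [-3.9  1.1] mean hsv centre [ 15.  91. 163.]
scene 1 hough off mm [ 8.3 -1.7] mean hsv centre [ 15.  90. 167.]
scene 2 hough off mm [ 9.5 -3.1] mean hsv centre [ 15.  92. 165.]
scene 3 hough off mm [10.3 -1. ] mean hsv centre [ 15.  92. 165.]
```

```bash
python3 - <<'E'
from tr import *
c=np.array([.5326,.1594]);X=np.array([.1346,.9909]);Y=np.array([-X[1],X[0]])
for n in('t9','s9'):
  k=load(n);P=[np.r_[c+.038*(sx*X+sy*Y),.041] for sx,sy in((-1,-1),(-1,1),(1,-1),(1,1))]
  big=cv2.resize(k['img'],None,fx=4,fy=4,interpolation=cv2.INTER_CUBIC)
  U=[4*proj(k,p) for p in P]
  for i in(1,2,3):
    ui=U[i].round().astype(int);T=big[ui[1]-52:ui[1]+52,ui[0]-48:ui[0]+48]
    for j in range(4):
      if j==i: continue
      uj=U[j].round().astype(int);S=big[uj[1]-84:uj[1]+84,uj[0]-80:uj[0]+80]
      r=cv2.matchTemplate(S,T,cv2.TM_CCOEFF_NORMED);_,v,_,l=cv2.minMaxLoc(r);d=(np.array(l)-32)/4
      print(n,f'{i}->{j} score {v:.2f} shift px',d, 'mm',(1000*(pt(k,*(U[j]/4+d),.041)-P[j])[:2]).round(1))
E
```

```text
t9 1->0 score 0.95 shift px [-0.25  0.  ] mm [-0.   0.6]
t9 1->2 score 0.91 shift px [0.25 0.  ] mm [ 0.  -0.6]
t9 1->3 score 0.93 shift px [0.5 0. ] mm [ 0.  -1.2]
t9 2->0 score 0.94 shift px [-0.5  0. ] mm [-0.   1.2]
t9 2->1 score 0.91 shift px [-0.25  0.  ] mm [-0.   0.6]
t9 2->3 score 0.95 shift px [0.25 0.  ] mm [ 0.  -0.6]
t9 3->0 score 0.92 shift px [-0.75  0.  ] mm [-0.1  1.9]
t9 3->1 score 0.93 shift px [-0.5  0. ] mm [-0.   1.2]
t9 3->2 score 0.95 shift px [-0.25  0.  ] mm [-0.   0.6]
s9 1->0 score 0.65 shift px [0.25 0.25] mm [1.  0.7]
s9 1->2 score 0.66 shift px [-0.25  0.5 ] mm [ 1.7 -1. ]
s9 1->3 score 0.97 shift px [-0.25  0.  ] mm [-0.1 -0.8]
s9 2->0 score 0.94 shift px [0.5  0.25] mm [1.  1.4]
s9 2->1 score 0.64 shift px [ 0.25 -0.25] mm [-0.9  0.9]
s9 2->3 score 0.65 shift px [ 0.   -0.25] mm [-1.   0.1]
s9 3->0 score 0.65 shift px [0.5 0.5] mm [1.9 1.3]
s9 3->1 score 0.97 shift px [0.25 0.  ] mm [0.1 0.8]
s9 3->2 score 0.67 shift px [0.  0.5] mm [ 1.8 -0.2]
```

Egg A matches the seated eggs to within 2 mm in both views. The tray is 241 mm out, the hook is clear, and the arm touches nothing.

```bash
python3 -c "
from cell import *
print(close_job())"
```

```text
the job is handed in; nothing more can be done
None
```

The job is handed in, verdict not shown: by my last camera measurements the tray is 241 mm out, the scale egg is seated like the other three to within 2 mm, and the hook lies clear of the tray; I viewed 13 pictures, over the limit of 10.

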